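Close the capsule keeper and fasten its draw latch

TASK

Close the coffee-capsule keeper: gently push its sliding wooden lid home until it bears firmly on the rubber seal, then hook the latch's wire loop over the keeper claw on the lid, then press the red-ended lever down over centre so that the latch stays shut and draws the lid tight. Work gently, do not force the lid, loop or lever, and leave the other things on the worktop alone.

Things in the scene. Friction and masses are not known exactly. Their poses are not given: they have to be found in the camera images.
- box: white capsule keeper 110x222x66 mm, fixed; origin under its middle, on the worktop. +y: the way the lid slides open; x: across, parallel to the latch pivots. Its -y half is a deck carrying the lever, its +y half has the lid; both tops are 66 mm above the worktop, the rails beside the lid 72 mm.
- lid (a joint): sliding wooden lid 96x110x8 mm: metres open along the box's +y, 0.03-0.058 at the start. It meets the rubber seal within 3 mm of 0; exactly where is not measured: feel for it. Slides with 1.5 N friction, stays where left; the seal gives 6 N per mm. Home = the robot presses it onto the seal with over 4 N for 0.1 s or more; never push it with over 15 N.
- lid_push (a point): middle of the outer face of the wooden ridge at the lid's far (+y) end, 9 mm above the lid top; the ridge is 70 mm wide across, 18 mm high, 8 mm thick. Push here toward the box's -y.
- keeper (a point): where the crossbar's centre sits in the lid's steel claw (16 mm wide), 20 mm above the lid. Post face 2.5 mm to -y; lip 3.5 to 7.5 mm above, reaching 4 mm to +y; floor 3.5 mm below, reaching 11 mm to +y. Axes as the box's. Bring the bar down 6.5 to 10 mm to +y of here, then draw it -y under the lip onto the post.
- loop_bar (a point): centre of the loop's crossbar: round wire 5 mm thick, 44 mm long, parallel to the box's x, 80 mm from the loop's pivot
- loop_grip (a point): centre of the loop's blue roller grip, 18 mm diameter, 14 mm long along the box's x: pinch it with the fingers closing along the box's x; it can turn between them. With the loop level it is 18 mm further out than the crossbar and 20 mm above it.
- lever (a joint): latch lever, hinge along the box's x, 20 mm to -y of the box's origin and 86 mm above the worktop. 0: leaning toward the lid, 75 deg above level; grows as it swings over toward -y; dead centre 1.83; 2.0 shut on its stop. Loop pivot on it 18 mm from the hinge. Starts at 0-0.25, stays where left (0.03 N m); drawing the loop back into the claw swings it to 0.7-1.3.
- lever_pad (a point): middle of the face (upper when shut) of the lever's red end pad, 71 mm from the hinge; pad 32 mm wide, 24 mm long, 7 mm thick. Pressing it down takes under 8 N until the lever meets its stop; never push the lever with over 25 N.
- loop (a joint): the loop's hinge on the lever, along the box's x: the loop's angle above level is this plus the lever's value. Stays where left (0.02 N m). At the start the loop is raised 0.3-0.9 rad, out of the lid's way. Never force it onto the claw with over 20 N.
- espresso_cup: bystander: white espresso cup, left of the work
- capsule: bystander: dark coffee capsule, 29 mm
- tin: bystander: small tin, 57 mm wide, 72 mm high, right of the work
- salt: bystander: salt shaker, 90 mm high, at the back right
- jar_a: bystander: spice jar, 105 mm high, at the back right
- jar_b: bystander: spice jar, 105 mm high, at the back right

How it is judged (in metres and radians):
On the way, in this order (a step that is already met when the one before it is completed fails the run):
1. the lid is pushed home: the robot presses it at least 4 N hard against its seal (value of joint lid below 0.006 m and contact force between the fingers and lid above 4 N and velocity of joint lid above -0.01 m/s), for 0.1 s.
2. the loop's crossbar sits in the keeper claw, under its lip, with the lever not yet pressed down (y of loop_bar in the frame of keeper between -0.002 and 0.004 m and z of loop_bar in the frame of keeper between -0.0025 and 0.0025 m and value of joint lever below 1.5 rad), for 0.1 s.
At the end, for the whole second after the job is handed in: The lever lies down past dead centre (joint above 1.9), the loop's crossbar is in the keeper claw (within 3 mm along and 2.5 mm in height) and pulls on it with more than 8 N, and the lid is drawn in (joint below -0.002) (value of joint lever above 1.9 rad and contact force between loop and lid above 8 N and y of loop_bar in the frame of keeper below 0.003 m and z of loop_bar in the frame of keeper between -0.0025 and 0.0025 m and value of joint lid below -0.002 m); the robot touches nothing.
It fails at once if the lid is pushed with more than 15 N (contact force between the fingers and lid above 15 N).
It fails at once if the lever is pushed with more than 25 N (contact force between the fingers and lever above 25 N and contact force between the fingers and loop below 1 N).
It fails at once if the loop is forced onto the keeper or lid with more than 20 N by the hand holding it (contact force between loop and lid above 20 N and contact force between the fingers and loop above 1 N).
It fails at once if a bystander is shifted by more than 20 mm (distance of any of espresso_cup, capsule, tin, salt, jar_a, jar_b from where it was at the start of the episode above 0.02 m).
It also fails if it takes over 72 s, if anything falls off the work surface, if the arm or the gripper's body presses on something with over 40 N, if the wrist force passes 120 N, or if a joint passes its speed limit or range.

ROBOT

A 6-joint arm with a two-finger parallel gripper is mounted at the origin on a cart in front of the work surface, level with it; the furniture and walls round the work are solid. World frame = base frame: x ahead of the robot, y to its left, z up, the work surface at z = 0. Lengths are in mm, angles in rad, forces in N, time in s.
With the tool pointing down it reaches from about 275 to 825 mm from the base axis. Payload 5.2 kg.
Tool frame: the origin (TCP) lies at the very end of the fingers, on their centre line; the grasp point (between the pads) lies 19 mm behind it (manip.grip_point_offset is the distance from the TCP to the grasp point, in mm); z points along the fingers, y is the line along which they close (so a half turn about z gives the same grasp; the last joint's range is limited). The gripper opens to 93 mm and grips with 3 to 60 N. Pads are 15 mm wide; open, the fingers measure 128 mm over their backs; the gripper's body (75 mm by 188 mm) begins 65 mm behind the grasp point.
Start: joints at [-0.203, 0.259, 1.535, -0, 1.348, -0.203], TCP at [550.004, 0.023, 181.953] pointing down, gripper open.
Joint ranges: [-3.14, 3.14], [-0.91, 2.08], [0.19, 2.58], [-1.22, 4.36], [0.22, 2.71], [-3.12, 3.12]. Speed limits (rad/s): [2.57, 2.57, 3.14, 3.14, 3.14, 3.14].

INTERFACE

Orientations are given as a 3x3 rotation matrix whose columns are the frame's x, y, z axes.
In Python, from bench import manip, vision, models gives the robot as it stands. The module is installed in compiled form; this text tells all that it offers.
- The arm moves only by the tool carry_out, never from a script. Its argument "commands" is a list of rows, each a list of 2 entries, a list of its own where there are three numbers: the shift along the tool's x, y, z in mm, then the turn, a rotation vector about the tool's x, y, z in rad. In form: [[[tx, ty, tz], [ax, ay, az]], ...]. A call has exactly 10 rows; each row is the pose to reach, as a shift and turn from the pose commanded when the call began, along the tool's axes at that moment; what a row does not reach only later rows make up. A row lasts 1/10 s, in which the tool goes at most 50 mm and 8.59 degrees, less where a joint would pass 70% of its speed; a pose out of reach is approached as far as the arm can. A call with a gripper value outside its range is refused whole. "hand" is the opening, from -1 (shut) to 1 (fully open), set as the call begins (left out, the last holds). The fingers move at their own pace and stop on an object; the grip force is fixed at half the most. Time passes only in rows, so rows that repeat a pose let the fingers close, or fill a call up. It gives the time, the measured TCP pose, the force, the opening and the grip force at its end, in the units of the state.
- manip.state(): the state, without advancing time (a new reading comes with each control period).
- vision.capture(name): name is "scene" or "side" or "wrist"; returns a dict with "image" (480x640x3 uint8, blue, green, red), "intrinsics" (3x3 intrinsics, pixels), "position" and "orientation" of the camera in the world. Camera axes: x right, y down, z forward; pixel columns grow to the right and rows downward; lengths in mm; the calibration is good to about 2 mm. The wrist camera is an equidistant fisheye: a pixel r from the principal point sees the ray r / f radians off the axis. A picture is of the moment at which its call begins. There is no depth.
- manip.sign_off(): hands the job in; it is judged then, once.
Trained networks look in a picture, given as the dict that the camera call returned (one of the last four; its "shot" number tells which), for a name from the list of things; names that differ only in an ending like _2 or _b are one class to them, and where a whole thing is asked for, a point or a joint stands for the part that bears it (a point fixed in the world has none). Each returns a list of dicts, best first, with "p" (0 to 1); they miss things now and then, are a little off and sometimes report something else, mostly with a low value. They report only what shows in the picture. A call takes as long as a camera call.
- models.regions_of(picture, query): "region" (480x640 bool, what is visible of it) and "position" ([column, row] in pixels, amid what is visible of it).
- models.landmark_of(picture, query): "position" ([column, row] in pixels: a listed point, or the origin of a listed thing).
The state is a dict: "time": time; "qpos": joint angles; "dq": joint speeds; "joint_efforts": joint torques, N m; "eef_pos": TCP position; "ee_rot": TCP orientation; "force": force on the tool from outside, world axes, zero at the start; "ft_torque": the same for the moment, N m; "finger_gap": finger opening in mm; "grasp_force": force on a finger pad.
Only numpy, scipy, OpenCV 4.12 (cv2) and the standard library are available. Lean on these libraries where they do the work, as an engineer would, in place of code of your own. Each camera call takes 0.05 s, during which the arm holds its last target. There are 200 camera calls.

## Working session

There is one attempt and no reset: what is moved stays moved. The work goes in short steps, Python scripts to look and compute and a tool call to move; the robot and the scene stay as the last step left them, time stands still between calls to the robot, and variables do not carry over. Pictures are saved under pics/ and viewed, at most 10 in all, crops included, and the job is handed in when it is done.

Besides the shell and the picture viewer there is one more tool, called as a command line: name --argument value ..., lists and objects as JSON in quotes. carry_out: Moves the arm, as the interface text tells. Its arguments: {"type":"object","properties":{"commands":{"type":"array","items":{"type":"array"}},"hand":{"type":"number"}},"required":["commands"]}

```bash
mkdir -p pics; cat > h.py <<'E'
import numpy as np, cv2
from bench import manip, vision, models
def ray(pic,px):
    K=np.array(pic["intrinsics"]);R=np.array(pic["orientation"]);p=np.array(pic["position"])
    d=np.array([(px[0]-K[0,2])/K[0,0],(px[1]-K[1,2])/K[1,1],1.0])
    if pic.get("_wrist"):
        r=np.hypot(d[0],d[1]); d=np.array([d[0]/r*np.sin(r),d[1]/r*np.sin(r),np.cos(r)])
    d=R@d
    return p,d/np.linalg.norm(d)
def tri(rays):
    A=np.zeros((3,3));b=np.zeros(3)
    for p,d in rays:
        M=np.eye(3)-np.outer(d,d);A+=M;b+=M@p
    x=np.linalg.solve(A,b)
    return x,[round(float(np.linalg.norm((np.eye(3)-np.outer(d,d))@(x-p))),1) for p,d in rays]
def cap(n):
    c=vision.capture(n)
    if n=="wrist": c["_wrist"]=True
    return c
def look(names,cams=("scene","side","wrist"),save=None):
    pics={c:cap(c) for c in cams}
    if save:
        for c in cams: cv2.imwrite(f"pics/{save}_{c}.png",pics[c]["image"])
    out={}
    for n in names:
        rs=[];info=[]
        for c in cams:
            l=models.landmark_of(pics[c],n)
            if l:
                info.append((c,round(l[0]["p"],2),[int(v) for v in l[0]["position"]]))
                if l[0]["p"]>.3: rs.append(ray(pics[c],l[0]["position"]))
        if len(rs)>1:
            x,e=tri(rs);out[n]=x;print(n,x.round(1),e,info)
        else: print(n,info)
    return pics,out
E
python3 - <<'E'
from h import *
p,o=look(["box","lid_push","keeper","loop_bar","loop_grip","lever_pad","lid","lever"],save="a")
for c in p: print(c,np.array(p[c]["position"]).round(0),np.array(p[c]["orientation"])[:,2].round(2))
s=manip.state();print(s["time"],s["finger_gap"],s["force"],np.array(s["ee_rot"]).round(3),manip.grip_point_offset)
E
```

```text
box [488.5 -64.   -4.3] [0.5, 4.3, 4.5] [('scene', 0.97, [314, 275]), ('side', 0.67, [311, 291]), ('wrist', 0.8, [266, 265])]
lid_push [531.7  89.6  79.2] [2.8, 3.0, 2.2] [('scene', 0.87, [266, 237]), ('side', 0.76, [260, 245]), ('wrist', 0.87, [294, 115])]
keeper [517.4  28.9  85.2] [7.1, 6.1, 2.7] [('scene', 0.62, [283, 242]), ('side', 0.97, [281, 250]), ('wrist', 0.86, [276, 192])]
loop_bar [503.1 -26.5 162.1] [7.5, 4.6, 3.1] [('scene', 0.56, [302, 234]), ('side', 0.45, [297, 225]), ('wrist', 0.63, [246, 290])]
loop_grip [502.1 -28.2 188.6] [6.7, 5.9, 3.4] [('scene', 0.7, [301, 230]), ('side', 0.66, [298, 213]), ('wrist', 0.76, [241, 309])]
lever_pad [489.  -69.1 158.4] [1.1, 3.3, 2.2] [('scene', 0.7, [314, 241]), ('side', 0.94, [313, 233]), ('wrist', 0.69, [236, 347])]Traceback (most recent call last):
  File "<stdin>", line 2, in <module>
  File "h.py", line 28, in look
    l=models.landmark_of(pics[c],n)
ValueError: it knows: box, capsule, espresso_cup, jar, keeper, lever_pad, lid_push, loop_bar, loop_grip, salt, tin
```

```bash
python3 - <<'E'
from h import *
p={c:cap(c) for c in ("scene","side","wrist")}
for c in p: print(c,np.array(p[c]["position"]).round(0),np.array(p[c]["orientation"])[:,2].round(2),np.array(p[c]["intrinsics"])[0])
s=manip.state();print(s["time"],s["finger_gap"],s["force"],np.array(s["ee_rot"]).round(3),manip.grip_point_offset)
a=cv2.resize(p["side"]["image"][150:350,200:440],(800,600),interpolation=cv2.INTER_CUBIC);cv2.imwrite("pics/b_side.png",a)
cv2.imwrite("pics/b_wrist.png",p["wrist"]["image"])
E
```

```text
scene [-287. -299. 1183.] [ 0.6   0.16 -0.78] [479.87988603   0.         323.06221143]
side [-706. -444.  827.] [ 0.84  0.25 -0.48] [608.68249494   0.         321.97783651]
wrist [550.  77. 384.] [ 0.   -0.28 -0.96] [371.64829954   0.         319.11567419]
1.2 92.5334771718723 [-0.02306064  0.73951393  0.25455405] [[ 0.  1.  0.]
 [ 1. -0.  0.]
 [ 0.  0. -1.]] 18.8
```

View pics/b_side.png

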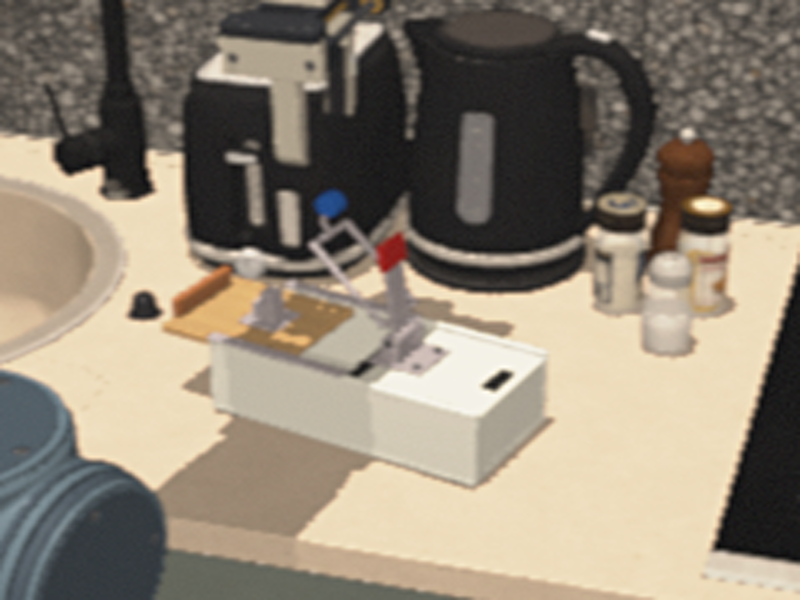

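View pics/b_wrist.png

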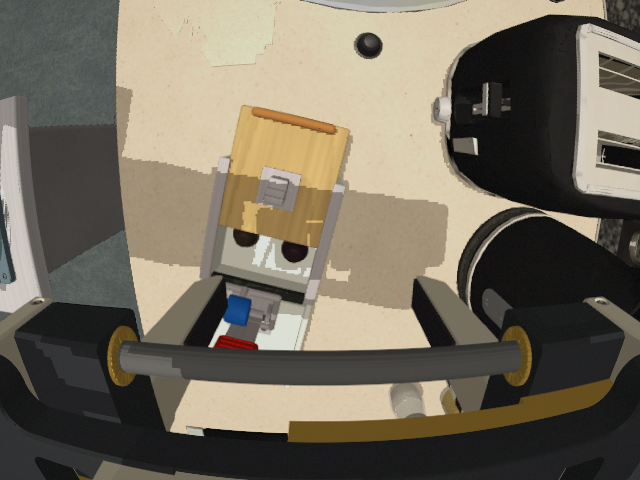

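View pics/a_scene.png

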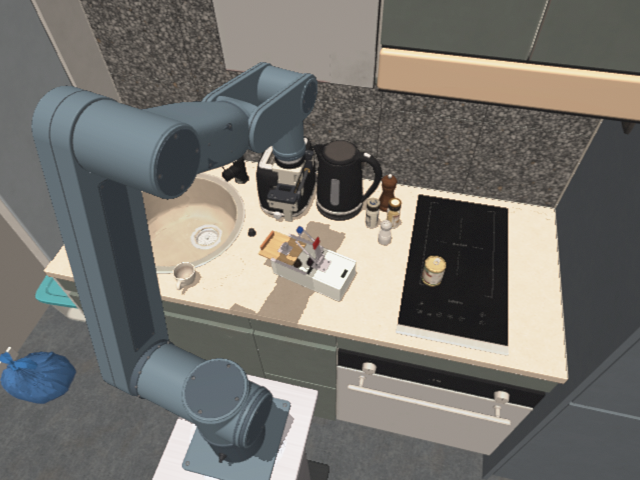

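```bash
cat > fit.py <<'E'
from h import *
from scipy.optimize import least_squares
# params: bx,by,yaw,lid,lever,loopabs(angle above level),padoff ; lid_push y at lid0 = LP
KY=44.5
def model(v):
    bx,by,yaw,lid,q,ph,po,kl=v
    a=np.radians(75)+q
    L=lambda r,n=0:np.array([0,-20+r*np.cos(a)+n*np.sin(a),86+r*np.sin(a)-n*np.cos(a)])
    piv=L(18);e=np.array([0,np.cos(ph),np.sin(ph)]);n=np.array([0,-np.sin(ph),np.cos(ph)])
    P={"box":np.zeros(3),"keeper":np.array([0,KY+lid,86]),"lid_push":np.array([0,KY+kl+lid,75]),
       "loop_bar":piv+80*e,"loop_grip":piv+98*e+20*n,"lever_pad":L(71,po),"pivot":piv,"hinge":L(0)}
    c,s=np.cos(yaw),np.sin(yaw);R=np.array([[c,-s,0],[s,c,0],[0,0,1]])
    return {k:R@p+[bx,by,0] for k,p in P.items()}
def proj(pic,X):
    K=np.array(pic["intrinsics"]);d=np.array(pic["orientation"]).T@(X-np.array(pic["position"]))
    if pic.get("_wrist"):
        r=np.hypot(d[0],d[1]);t=np.arctan2(r,d[2]);u=d[:2]/r*t
    else: u=d[:2]/d[2]
    return np.array([K[0,0]*u[0]+K[0,2],K[1,1]*u[1]+K[1,2]])
def observe(cams,names=("box","lid_push","keeper","loop_bar","loop_grip","lever_pad"),n=1):
    ob=[]
    for _ in range(n):
        for c in cams:
            pic=cap(c)
            for k in names:
                l=models.landmark_of(pic,k)
                if l and l[0]["p"]>.3: ob.append((pic,c,k,np.array(l[0]["position"],float),l[0]["p"]))
    return ob
def solve(ob,x0,free,prior={}):
    x0=np.array(x0,float);free=list(free)
    sc=np.array([10,10,.1,10,.1,.1,3,5.])
    def res(u):
        v=x0.copy();v[free]=x0[free]+u*sc[free];P=model(v);r=[]
        for pic,c,k,px,p in ob:
            s={"wrist":3,"scene":2,"side":2}[c];r+=list((proj(pic,P[k])-px)/s*p)
        for i,(m,sg) in prior.items(): r.append((v[i]-m)/sg)
        return np.array(r)
    f=least_squares(res,np.zeros(len(free)),loss="soft_l1")
    v=x0.copy();v[free]+=f.x*sc[free]
    cov=np.linalg.pinv(f.jac.T@f.jac);sd=np.sqrt(np.diag(cov))*sc[free]
    return v,sd
def report(ob,v):
    P=model(v)
    for pic,c,k,px,p in ob: print(c,k,round(p,2),(proj(pic,P[k])-px).round(1))
E
python3 - <<'E'
from fit import *
ob=observe(("scene","side","wrist"),n=2)
v,sd=solve(ob,[490,-60,-.25,40,.1,.6,4,62],range(8),{6:(4,2)})
print(v.round(3),sd.round(3));report(ob[:18],v)
for k,p in model(v).items(): print(k,p.round(1))
np.save("v.npy",v)
E
```

```text
[ 4.91165e+02 -6.48270e+01 -2.51000e-01  5.16200e+01  1.29000e-01
  7.69000e-01  4.12600e+00  6.44410e+01] [1.481 2.702 0.018 3.722 0.055 0.026 1.999 3.69 ]
scene box 0.85 [ 5.2 -0.4]
scene lid_push 0.84 [0.5 2.3]
scene keeper 0.6 [1.9 2. ]
scene loop_bar 0.55 [0.2 1.3]
scene loop_grip 0.64 [-0.8 -7.8]
scene lever_pad 0.86 [-1.4  0.4]
side box 0.69 [ 1.6 -1. ]
side lid_push 0.87 [2.5 1.6]
side keeper 0.87 [ 3.1 -4. ]
side loop_bar 0.5 [-1.5  1.4]
side loop_grip 0.54 [-108.6  -33.6]
side lever_pad 0.77 [1.1 2.6]
wrist box 0.6 [-0.8 -1.4]
wrist lid_push 0.81 [ 0.7 -1.5]
wrist keeper 0.6 [ 0.2 -1.5]
wrist loop_grip 0.77 [-0.2  0. ]
wrist lever_pad 0.87 [-2.3  1.6]
scene box 0.97 [ 3.2 -1.3]
box [491.2 -64.8   0. ]
keeper [515.   28.3  86. ]
lid_push [531.   90.7  75. ]
loop_bar [501.1 -26.2 159.4]
loop_grip [500.8 -27.1 186.3]
lever_pad [489.5 -71.1 155.8]
pivot [486.8 -81.9 103.8]
hinge [486.2 -84.2  86. ]
```

```bash
python3 - <<'E'
from h import *
p={c:cap(c) for c in ("scene","side","wrist")}
def at(c,px,z):
    o,d=ray(p[c],px);return (o+d*(z-o[2])/d[2]).round(0)
for px in [(257,238),(321,238),(259,172),(275,242)]: print("side",px,at("side",px,0),at("side",px,150),at("side",px,190))
for px in [(452,160),(448,90),(490,25),(545,15),(436,110),(460,260),(480,215)]: print("wrist",px,at("wrist",px,0),at("wrist",px,100),at("wrist",px,190))
E
```

```text
side (257, 238) [695. 167.   0.] [441.  56. 150.] [373.  27. 190.]
side (321, 238) [746.  -7.   0.] [482. -87. 150.] [ 412. -108.  190.]
side (259, 172) [1153.  344.    0.] [815. 201. 150.] [725. 163. 190.]
side (275, 242) [687. 110.   0.] [434.   9. 150.] [367. -18. 190.]
wrist (452, 160) [693.  52.   0.] [656.  58. 100.] [622.  64. 190.]
wrist (448, 90) [686. 127.   0.] [651. 114. 100.] [619. 102. 190.]
wrist (490, 25) [738. 208.   0.] [689. 174. 100.] [645. 143. 190.]
wrist (545, 15) [815. 237.   0.] [746. 195. 100.] [684. 158. 190.]
wrist (436, 110) [673. 105.   0.] [641.  97. 100.] [612.  91. 190.]
wrist (460, 260) [713. -62.   0.] [671. -26. 100.] [633.   7. 190.]
wrist (480, 215) [732.  -8.   0.] [685.  14. 100.] [642.  34. 190.]
```

carry_out --commands '[[[20,0,0],[0,0,0.05]],[[40,0,0],[0,0,0.1]],[[60,0,0],[0,0,0.15]],[[80,-10,0],[0,0,0.2]],[[95,-12,0],[0,0,0.25]],[[105,-12,0],[0,0,0.25]],[[105,-12,0],[0,0,0.25]],[[105,-12,0],[0,0,0.25]],[[105,-12,0],[0,0,0.25]],[[105,-12,0],[0,0,0.25]]]' --hand -1

```text
time: 4.45
eef_pos: [538.2, 104.3, 181.9]
ee_rot: [[0.248, 0.969, -0.0], [0.969, -0.248, -0.0], [-0.0, -0.0, -1.0]]
force: [-0.2, -0.5, 0.4]
finger_gap: 18.1
grasp_force: 0.0
```

```bash
python3 - <<'E'
from fit import *
v0=np.load("v.npy")
ob=observe(("scene","side","wrist"),n=3)
v,sd=solve(ob,v0,range(8),{6:(4,2)})
print(v.round(3),sd.round(3));report([o for o in ob[-18:]],v)
for k,p in model(v).items(): print(k,p.round(1))
np.save("v2.npy",v)
cv2.imwrite("pics/c_wrist.png",ob[-1][0]["image"])
E
```

```text
[ 4.89471e+02 -6.36990e+01 -2.57000e-01  4.66050e+01  1.39000e-01
  7.85000e-01  4.02000e+00  6.85900e+01] [1.819 2.363 0.018 5.436 0.072 0.036 1.993 5.146]
wrist lid_push 0.95 [2.5 0.1]
wrist keeper 0.43 [  1.2 -32. ]
wrist loop_bar 0.53 [ 0.8 -1.9]
scene box 0.64 [ 0.1 -0.6]
scene lid_push 0.93 [2.2 3.3]
scene keeper 0.75 [1.5 4.7]
scene loop_bar 0.49 [0.6 1.9]
scene loop_grip 0.67 [-2.7  1. ]
scene lever_pad 0.81 [-1.4  1.5]
side box 0.64 [-0.1 -1.4]
side lid_push 0.9 [-2.7  1.6]
side keeper 0.56 [1.7 0.3]
side loop_bar 0.5 [ 1.4 -1.4]
side loop_grip 0.75 [ 52.4 -35.1]
side lever_pad 0.62 [-0.6  3.8]
wrist box 0.8 [-1.4 -3.3]
wrist lid_push 0.8 [-1.4 -0.7]
wrist loop_bar 0.42 [-0.5 -0.7]
box [489.5 -63.7   0. ]
keeper [512.6  24.4  86. ]
lid_push [530.   90.8  75. ]
loop_bar [499.3 -26.2 160.4]
loop_grip [499.  -27.5 187.3]
lever_pad [487.6 -70.8 156. ]
pivot [485.  -80.9 103.9]
hinge [484.4 -83.   86. ]
```

View pics/c_wrist.png

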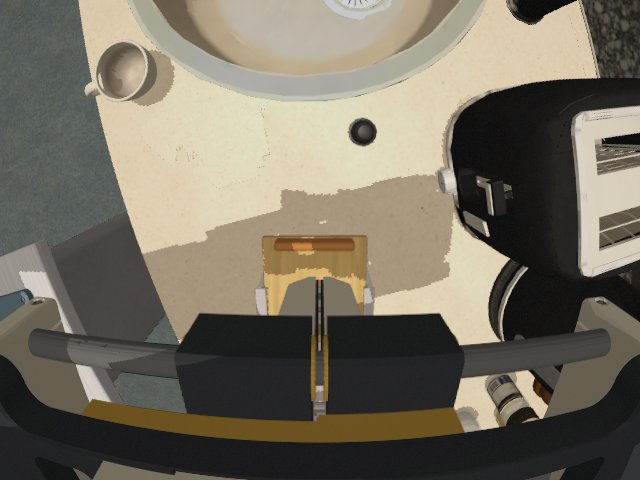

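carry_out --commands '[[[14,-4,5],[0,0,0]],[[16,-4,20],[0,0,0]],[[16,-4,40],[0,0,0]],[[16,-4,60],[0,0,0]],[[16,-4,80],[0,0,0]],[[16,-4,100],[0,0,0]],[[16,-4,110],[0,0,0]],[[16,-4,112],[0,0,0]],[[12,-4,112],[0,0,0]],[[10,-4,112],[0,0,0]]]'

```text
time: 8.6
eef_pos: [537.3, 115.6, 70.9]
ee_rot: [[0.247, 0.969, 0.002], [0.969, -0.247, -0.0], [0.0, 0.002, -1.0]]
force: [0.5, -0.2, -0.5]
finger_gap: 0.7
grasp_force: 0.0
```

carry_out --commands '[[[-4,0,0],[0,0,0]],[[-8,0,0],[0,0,0]],[[-11,0,0],[0,0,0]],[[-13,0,0],[0,0,0]],[[-15,0,0],[0,0,0]],[[-17,0,0],[0,0,0]],[[-19,0,0],[0,0,0]],[[-21,0,0],[0,0,0]],[[-23,0,0],[0,0,0]],[[-25,0,0],[0,0,0]]]'

```text
time: 9.6
eef_pos: [530.4, 91.3, 69.9]
ee_rot: [[0.247, 0.969, -0.0], [0.969, -0.247, -0.0], [-0.0, -0.0, -1.0]]
force: [-0.0, -0.3, -0.2]
finger_gap: 0.3
grasp_force: 0.0
```

```bash
python3 - <<'E'
from h import *
s=manip.state();print(s["time"],np.array(s["force"]).round(2),np.array(s["eef_pos"]).round(1))
p=cap("wrist");l=models.landmark_of(p,"lid_push");print(l[:1])
o,d=ray(p,l[0]["position"]);print((o+d*(75-o[2])/d[2]).round(1))
E
```

```text
9.6 [-0.01 -0.26 -0.16] [530.4  91.3  69.9]
[{'position': [319.9, 272.0], 'p': 0.68}]
[530.9  90.4  75. ]
```

carry_out --commands '[[[-2,0,0],[0,0,0]],[[-4,0,0],[0,0,0]],[[-6,0,0],[0,0,0]],[[-8,0,0],[0,0,0]],[[-10,0,0],[0,0,0]],[[-12,0,0],[0,0,0]],[[-14,0,0],[0,0,0]],[[-16,0,0],[0,0,0]],[[-18,0,0],[0,0,0]],[[-20,0,0],[0,0,0]]]'

```text
time: 10.7
eef_pos: [525.4, 71.9, 70.0]
ee_rot: [[0.247, 0.969, 0.0], [0.969, -0.247, -0.0], [-0.0, 0.0, -1.0]]
force: [0.5, 0.2, -0.1]
finger_gap: 0.4
grasp_force: 0.0
```

```bash
python3 - <<'E'
from h import *
p=cap("wrist");s=manip.state();print(s["time"],np.array(s["force"]).round(2))
for k in("lid_push","keeper"):
    l=models.landmark_of(p,k)
    if l:
        o,d=ray(p,l[0]["position"]);z=75 if k=="lid_push" else 86;print(k,l[0],(o+d*(z-o[2])/d[2]).round(1))
cv2.imwrite("pics/d.png",p["image"][200:400,200:460])
E
```

```text
10.75 [ 0.19 -1.25 -0.8 ]
lid_push {'position': [320.1, 239.7], 'p': 0.98} [530.8  89.5  75. ]
keeper {'position': [318.1, 349.7], 'p': 0.62} [513.7  27.1  86. ]
```

View pics/d.png

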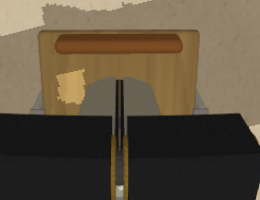

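```bash
python3 - <<'E'
from fit import *
p={c:cap(c) for c in ("side","scene","wrist")}
s=manip.state();T=np.array(s["eef_pos"]);print(s["time"],T)
for c in p: print(c,"tcp px",proj(p[c],T).round(0),"lid_push",[(round(l["p"],2),l["position"]) for l in models.landmark_of(p[c],"lid_push")[:2]])
rs=[ray(p[c],models.landmark_of(p[c],"lid_push")[0]["position"]) for c in p];print(tri(rs))
print("pos",p["wrist"]["position"],np.array(p["wrist"]["orientation"]).round(3))
a=cv2.resize(p["side"]["image"][180:330,210:370],None,fx=3.7,fy=3.7,interpolation=cv2.INTER_CUBIC);cv2.imwrite("pics/e.png",a)
E
```

```text
11.0 [525.46311664  72.15831223  69.95696578]
side tcp px [265. 250.] lid_push [(0.84, [261.6, 244.2])]
scene tcp px [272. 243.] lid_push [(0.86, [266.4, 240.9])]
wrist tcp px [319. 267.] lid_push []Traceback (most recent call last):
  File "<stdin>", line 5, in <module>
IndexError: list index out of range
```

```bash
python3 - <<'E'
from fit import *
p=cap("side")
a=cv2.resize(p["image"][180:330,210:370],None,fx=3.7,fy=3.7,interpolation=cv2.INTER_CUBIC);cv2.imwrite("pics/e.png",a)
E
```

```text
(no output)
```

View pics/e.png

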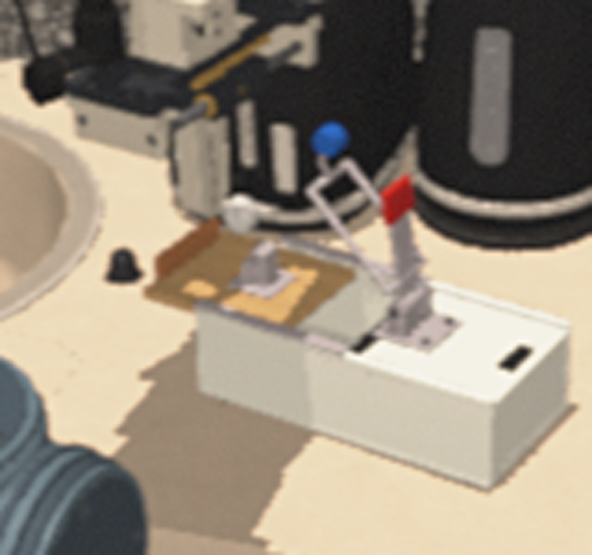

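```bash
python3 - <<'E'
from fit import *
T=np.array(manip.state()["eef_pos"]);ims=[]
for c,(r,q) in {"side":(205,225),"scene":(200,232),"wrist":(215,270)}.items():
    p=cap(c);im=p["image"];f=8 if c!="wrist" else 4;w,h=(256//f+0,560//f)
    a=im[r:r+h,q:q+w*1] if c!="x" else im
    if c=="wrist": q=288;a=im[r:r+h,q:q+w]
    elif c=="side": q=247;a=im[r:r+h,q:q+w]
    else: q=255;a=im[r:r+h,q:q+w]
    a=cv2.resize(a,None,fx=f,fy=f,interpolation=cv2.INTER_NEAREST)
    for dz,col in((0,(0,0,255)),(25,(0,255,0))):
        x=(proj(p,T+[0,0,dz])-[q,r]+.5)*f;cv2.circle(a,tuple(int(t) for t in x),4,col,-1)
    ims.append(a)
cv2.imwrite("pics/f.png",np.hstack(ims))
E
```

```text
(no output)
```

View pics/f.png

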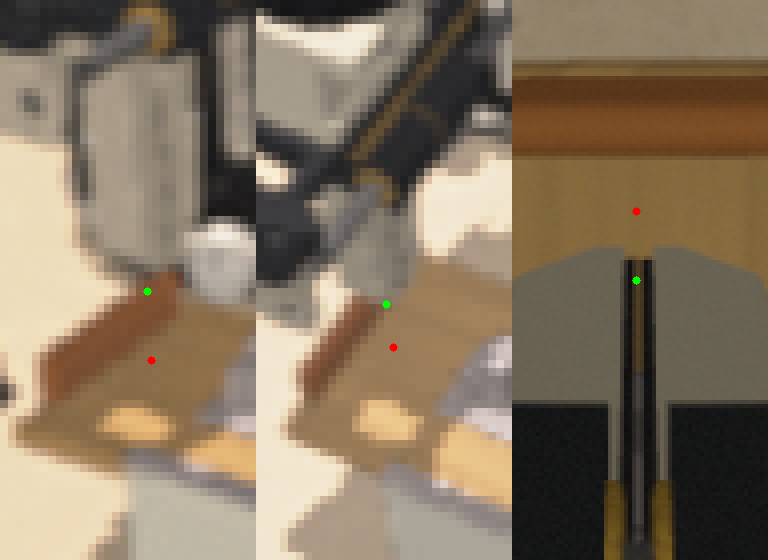

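carry_out --commands '[[[8,0,0],[0,0,0]],[[18,0,0],[0,0,0]],[[30,0,0],[0,0,0]],[[40,0,0],[0,0,0]],[[44,0,0],[0,0,0]],[[44,0,5],[0,0,0]],[[44,0,12],[0,0,0]],[[44,0,20],[0,0,0]],[[44,0,26],[0,0,0]],[[44,0,28],[0,0,0]]]'

```text
time: 12.5
eef_pos: [535.5, 114.4, 40.7]
ee_rot: [[0.248, 0.969, -0.002], [0.969, -0.248, -0.0], [-0.001, -0.002, -1.0]]
force: [0.4, 0.4, -0.7]
finger_gap: 0.5
grasp_force: 0.0
```

```bash
python3 - <<'E'
from fit import *
T=np.array(manip.state()["eef_pos"]);ims=[];print(T)
for c,(r,q) in {"side":(205,235),"scene":(200,240),"wrist":(200,288)}.items():
    p=cap(c);f=8 if c!="wrist" else 4;w,h=(256//f,560//f)
    a=cv2.resize(p["image"][r:r+h,q:q+w],None,fx=f,fy=f,interpolation=cv2.INTER_NEAREST)
    for dz,col in((0,(0,0,255)),(28,(0,255,0))):
        x=(proj(p,T+[0,0,dz])-[q,r]+.5)*f;cv2.circle(a,tuple(int(t) for t in x),4,col,-1)
    ims.append(a)
cv2.imwrite("pics/g.png",np.hstack(ims))
E
```

```text
[535.51041102 114.38148018  40.72439557]
```

View pics/g.png

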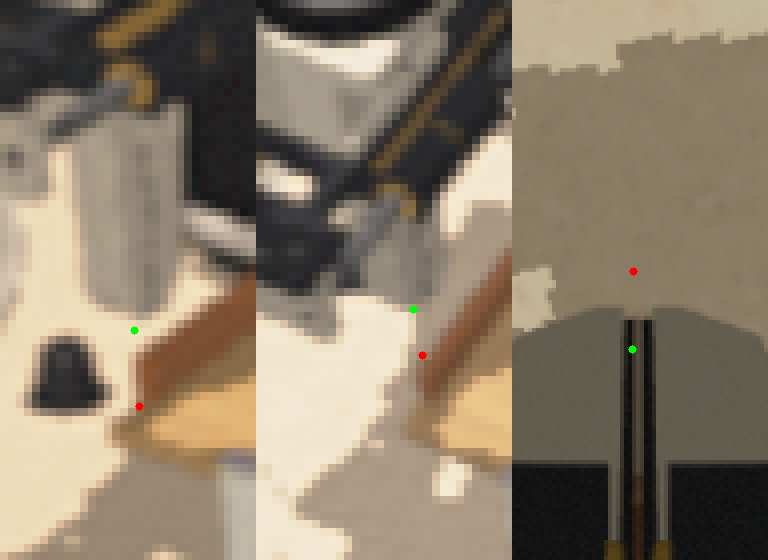

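carry_out --commands '[[[0,0,3],[0,0,0]],[[-3,0,5],[0,0,0]],[[-6,0,5],[0,0,0]],[[-9,0,5],[0,0,0]],[[-11,0,5],[0,0,0]],[[-13,0,5],[0,0,0]],[[-15,0,5],[0,0,0]],[[-17,0,5],[0,0,0]],[[-19,0,5],[0,0,0]],[[-21,0,5],[0,0,0]]]'

```text
time: 13.65
eef_pos: [531.3, 94.4, 37.1]
ee_rot: [[0.247, 0.969, 0.0], [0.969, -0.247, 0.0], [0.0, 0.0, -1.0]]
force: [0.1, 2.0, 0.6]
finger_gap: 0.7
grasp_force: 0.8
```

carry_out --commands '[[[-2,0,0],[0,0,0]],[[-4,0,0],[0,0,0]],[[-6,0,0],[0,0,0]],[[-8,0,0],[0,0,0]],[[-10,0,0],[0,0,0]],[[-12,0,0],[0,0,0]],[[-14,0,0],[0,0,0]],[[-16,0,0],[0,0,0]],[[-18,0,0],[0,0,0]],[[-20,0,0],[0,0,0]]]'

```text
time: 14.65
eef_pos: [526.3, 74.8, 37.0]
ee_rot: [[0.247, 0.969, 0.0], [0.969, -0.247, -0.0], [-0.0, 0.0, -1.0]]
force: [1.3, 1.5, 1.7]
finger_gap: 0.3
grasp_force: 0.8
```

```bash
python3 - <<'E'
from h import *
p,o=look(["lid_push","keeper"]);s=manip.state();print(s["time"],np.array(s["force"]).round(2),np.array(s["eef_pos"]).round(1))
E
```

```text
lid_push [543.4  73.1  69.1] [3.9, 3.9] [('scene', 0.85, [271, 238]), ('side', 0.62, [269, 246])]
keeper [531.2  12.   72.2] [1.0, 1.0] [('scene', 0.74, [291, 244]), ('side', 0.79, [289, 251])]
15.1 [-0.11  0.61 -0.  ] [526.   75.   36.8]
```

carry_out --commands '[[[-2,0,0],[0,0,0]],[[-4,0,0],[0,0,0]],[[-6,0,0],[0,0,0]],[[-8,0,0],[0,0,0]],[[-10,0,0],[0,0,0]],[[-11,0,0],[0,0,0]],[[-12,0,0],[0,0,0]],[[-13,0,0],[0,0,0]],[[-14,0,0],[0,0,0]],[[-15,0,0],[0,0,0]]]'

```text
time: 16.1
eef_pos: [522.4, 60.4, 36.9]
ee_rot: [[0.247, 0.969, -0.0], [0.969, -0.247, 0.0], [-0.0, -0.0, -1.0]]
force: [-1.2, 0.9, -1.1]
finger_gap: 0.6
grasp_force: 0.8
```

```bash
python3 - <<'E'
from fit import *
v0=np.load("v2.npy")
ob=observe(("scene","side","wrist"),("lid_push","keeper"),n=1)
v,sd=solve(ob,v0,[3],{});print(v[3],sd);report(ob,v)
s=manip.state();T=np.array(s["eef_pos"]);print(s["time"],np.array(s["force"]).round(2),T.round(1), "boxy",(T[:2]-v0[:2])@[.248,.969],model(v)["lid_push"])
E
```

```text
7.8203083212404465 [2.60048528]
scene lid_push 0.96 [-1.6  0.8]
scene keeper 0.65 [-2.5  3.7]
side lid_push 0.78 [-3.3  1. ]
side keeper 0.91 [ 0.1 -1.8]
wrist keeper 0.97 [-1.8  1.8]
16.55 [0.29 0.21 0.38] [522.7  60.3  37.1] boxy 128.39415934902502 [520.16068216  53.25140191  75.        ]
```

carry_out --commands '[[[-0.5,0,0],[0,0,0]],[[-1,0,0],[0,0,0]],[[-1.5,0,0],[0,0,0]],[[-2,0,0],[0,0,0]],[[-2.5,0,0],[0,0,0]],[[-3,0,0],[0,0,0]],[[-3.5,0,0],[0,0,0]],[[-3.5,0,0],[0,0,0]],[[-3.5,0,0],[0,0,0]],[[-3.5,0,0],[0,0,0]]]'

```text
time: 17.55
eef_pos: [521.5, 57.0, 36.9]
ee_rot: [[0.247, 0.969, -0.0], [0.969, -0.247, -0.0], [-0.0, -0.0, -1.0]]
force: [0.7, 0.5, 0.4]
finger_gap: 0.5
grasp_force: 0.5
```

carry_out --commands '[[[-0.3,0,0],[0,0,0]],[[-0.6,0,0],[0,0,0]],[[-0.9,0,0],[0,0,0]],[[-1.2,0,0],[0,0,0]],[[-1.5,0,0],[0,0,0]],[[-1.5,0,0],[0,0,0]],[[-1.5,0,0],[0,0,0]],[[-1.5,0,0],[0,0,0]],[[-1.5,0,0],[0,0,0]],[[-1.5,0,0],[0,0,0]]]'

```text
time: 18.55
eef_pos: [521.2, 55.6, 36.9]
ee_rot: [[0.247, 0.969, -0.0], [0.969, -0.247, -0.0], [-0.0, -0.0, -1.0]]
force: [1.4, 1.6, 0.2]
finger_gap: 0.6
grasp_force: 0.5
```

carry_out --commands '[[[-0.3,0,0],[0,0,0]],[[-0.6,0,0],[0,0,0]],[[-0.9,0,0],[0,0,0]],[[-1.2,0,0],[0,0,0]],[[-1.5,0,0],[0,0,0]],[[-1.5,0,0],[0,0,0]],[[-1.5,0,0],[0,0,0]],[[-1.5,0,0],[0,0,0]],[[-1.5,0,0],[0,0,0]],[[-1.5,0,0],[0,0,0]]]'

```text
time: 19.55
eef_pos: [520.8, 54.1, 36.9]
ee_rot: [[0.247, 0.969, -0.0], [0.969, -0.247, -0.0], [-0.0, -0.0, -1.0]]
force: [0.8, 1.1, -0.1]
finger_gap: 0.3
grasp_force: 0.5
```

```bash
python3 - <<'E'
from h import *
for i in range(4):
    s=manip.state();print(s["time"],np.array(s["force"]).round(2),np.array(s["eef_pos"]).round(1))
    cap("side")
E
```

```text
19.55 [ 0.83  1.1  -0.07] [520.8  54.1  36.9]
19.6 [0.4  0.56 0.04] [520.8  54.1  36.9]
19.65 [0.37 0.7  0.2 ] [520.8  54.2  36.9]
19.7 [-0.14  0.62  0.28] [520.8  54.1  36.9]
```

carry_out --commands '[[[-0.3,0,0],[0,0,0]],[[-0.6,0,0],[0,0,0]],[[-0.9,0,0],[0,0,0]],[[-1.2,0,0],[0,0,0]],[[-1.5,0,0],[0,0,0]],[[-1.5,0,0],[0,0,0]],[[-1.5,0,0],[0,0,0]],[[-1.5,0,0],[0,0,0]],[[-1.5,0,0],[0,0,0]],[[-1.5,0,0],[0,0,0]]]'

```text
time: 20.75
eef_pos: [520.5, 52.9, 36.9]
ee_rot: [[0.247, 0.969, 0.0], [0.969, -0.247, 0.0], [0.0, -0.0, -1.0]]
force: [1.3, 4.1, -1.0]
finger_gap: 0.5
grasp_force: 1.9
```

carry_out --commands '[[[-0.2,0,0],[0,0,0]],[[-0.4,0,0],[0,0,0]],[[-0.6,0,0],[0,0,0]],[[-0.8,0,0],[0,0,0]],[[-0.8,0,0],[0,0,0]],[[-0.8,0,0],[0,0,0]],[[-0.8,0,0],[0,0,0]],[[-0.8,0,0],[0,0,0]],[[-0.8,0,0],[0,0,0]],[[-0.8,0,0],[0,0,0]]]'

```text
time: 21.75
eef_pos: [520.4, 52.4, 36.9]
ee_rot: [[0.248, 0.969, 0.0], [0.969, -0.248, 0.001], [0.001, -0.0, -1.0]]
force: [0.9, 6.3, -0.3]
finger_gap: 0.2
grasp_force: 2.9
```

carry_out --commands '[[[-0.3,0,0],[0,0,0]],[[-0.5,0,0],[0,0,0]],[[-0.5,0,0],[0,0,0]],[[-0.5,0,0],[0,0,0]],[[-0.5,0,0],[0,0,0]],[[-0.5,0,0],[0,0,0]],[[-0.5,0,0],[0,0,0]],[[-0.5,0,0],[0,0,0]],[[-0.5,0,0],[0,0,0]],[[-0.5,0,0],[0,0,0]]]'

```text
time: 22.75
eef_pos: [520.4, 52.3, 37.0]
ee_rot: [[0.248, 0.969, 0.0], [0.969, -0.248, 0.001], [0.001, 0.0, -1.0]]
force: [1.2, 6.5, -1.6]
finger_gap: 0.7
grasp_force: 3.5
```

carry_out --commands '[[[10,0,0],[0,0,0]],[[22,0,0],[0,0,0]],[[26,0,-20],[0,0,0]],[[26,0,-45],[0,0,0]],[[20,0,-75],[0,0,0]],[[10,0,-105],[0,0,0]],[[-5,0,-130],[0,0,0]],[[-20,0,-146],[0,0,0]],[[-35,0,-150],[0,0,0]],[[-40,0,-150],[0,0,0]]]' --hand 1

```text
time: 23.75
eef_pos: [510.3, 11.6, 187.2]
ee_rot: [[0.248, 0.969, 0.001], [0.969, -0.248, -0.001], [-0.001, 0.001, -1.0]]
force: [0.3, 0.4, 0.5]
finger_gap: 75.8
grasp_force: 0.0
```

```bash
python3 - <<'E'
from fit import *
v0=np.load("v2.npy");v0[3]=0
ob=observe(("scene","side","wrist"),n=1)+observe(("wrist",),n=1)
pr={6:(4,2),7:(64.5,4)}
v,sd=solve(ob,v0,[0,1,2,3,4,5],pr);print(v.round(3),sd.round(3));report(ob,v)
for k,p in model(v).items(): print(k,p.round(1))
s=manip.state();print(s["time"],np.array(s["eef_pos"]).round(1),s["finger_gap"],np.array(s["force"]).round(1));np.save("v3.npy",v)
p=ob[-1][0];cv2.imwrite("pics/i.png",p["image"])
E
```

```text
[ 4.91405e+02 -6.26600e+01 -2.46000e-01 -1.00900e+00  1.75000e-01
  7.80000e-01  4.02000e+00  6.85900e+01] [1.371 2.579 0.027 3.595 0.049 0.031]
scene box 0.83 [ 1.4 -0.8]
scene lid_push 0.76 [-1.1  0.8]
scene keeper 0.72 [-2.   0.4]
scene loop_bar 0.67 [-0.3  1.1]
scene loop_grip 0.44 [-1.9  0.6]
side box 0.63 [ 1.5 -3.5]
side lid_push 0.92 [-4.9 -0.5]
side keeper 0.56 [ 2.2 -2. ]
side loop_bar 0.78 [ 1.8 -0.1]
side loop_grip 0.45 [-3.  -1.4]
side lever_pad 0.67 [-0.5  1.8]
wrist box 0.95 [ 0.8 -0.4]
wrist lid_push 0.88 [-1.6 -2.6]
wrist keeper 0.64 [-1.   3.8]
wrist loop_grip 0.58 [-2.4  0.5]
wrist lever_pad 0.96 [-0.3  2. ]
wrist box 0.76 [ 0.3 -1. ]
wrist lid_push 0.6 [179.6 182.5]
wrist keeper 0.65 [3.6 0.5]
wrist loop_bar 0.72 [ 1.2 -0.3]
wrist lever_pad 0.94 [-1.1 -2. ]
box [491.4 -62.7   0. ]
keeper [502.  -20.5  86. ]
lid_push [518.7  46.1  75. ]
loop_bar [500.7 -25.4 160.2]
loop_grip [500.4 -26.7 187.1]
lever_pad [489.  -72.2 156.4]
pivot [486.9 -80.6 103.9]
hinge [486.5 -82.1  86. ]
25.15 [510.3  12.7 187. ] 93.37246103379582 [-0.9 -0.2  0.2]
```

carry_out --commands '[[[-10,0,0],[0,0,0]],[[-20,0,0],[0,0,0]],[[-30,0,0],[0,0,0]],[[-38,0,0],[0,0,0]],[[-41,0,5],[0,0,0]],[[-41,0,15],[0,0,0]],[[-41,0,27],[0,0,0]],[[-41,0,37],[0,0,0]],[[-41,0,44],[0,0,0]],[[-41,0,46],[0,0,0]]]' --hand 0

```text
time: 26.15
eef_pos: [499.4, -26.6, 139.6]
ee_rot: [[0.247, 0.969, -0.002], [0.969, -0.247, 0.001], [0.0, -0.002, -1.0]]
force: [-0.1, 0.4, 0.3]
finger_gap: 46.5
grasp_force: 0.0
```

```bash
python3 - <<'E'
from fit import *
s=manip.state();T=np.array(s["eef_pos"]);ims=[];print(s["time"],T,s["finger_gap"],np.array(s["force"]).round(1))
G=np.array([500.5,-27,187])
for c,(r,q) in {"side":(185,283),"scene":(200,286),"wrist":(220,260)}.items():
    p=cap(c);f=8 if c!="wrist" else 4;w,h=(256//f,560//f)
    if c=="wrist": w=72;h=140
    a=cv2.resize(p["image"][r:r+h,q:q+w],None,fx=f,fy=f,interpolation=cv2.INTER_NEAREST)
    x=(proj(p,G)-[q,r]+.5)*f;cv2.circle(a,tuple(int(t) for t in x),3,(0,255,0),-1)
    ims.append(a)
cv2.imwrite("pics/j.png",np.hstack(ims))
E
```

```text
26.15 [499.42905612 -26.55492365 139.57098535] 46.52104900786443 [-0.1  0.4  0.3]
```

View pics/j.png

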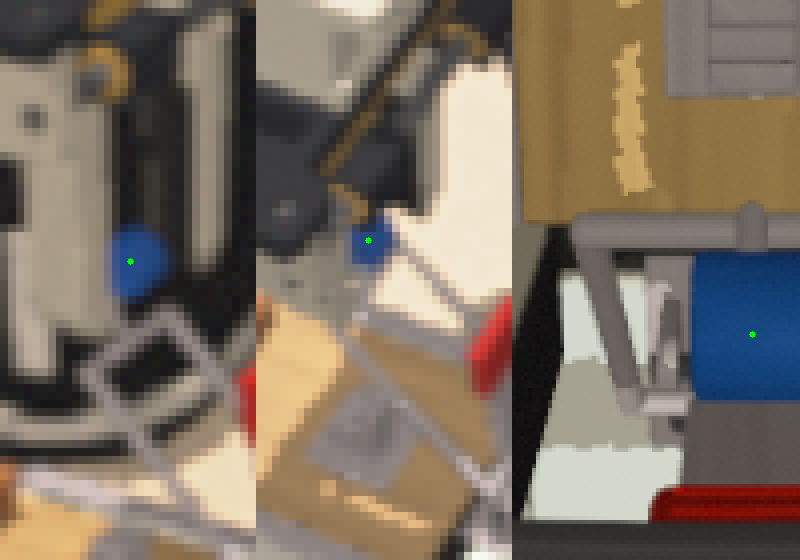

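carry_out --commands '[[[0,0,0],[0,0,0]],[[0,0,0],[0,0,0]],[[0,0,0],[0,0,0]],[[0,0,0],[0,0,0]],[[0,0,0],[0,0,0]],[[0,0,0],[0,0,0]],[[0,0,0],[0,0,0]],[[0,0,0],[0,0,0]],[[0,0,0],[0,0,0]],[[0,0,0],[0,0,0]]]' --hand -1

```text
time: 27.3
eef_pos: [500.3, -27.0, 141.0]
ee_rot: [[0.247, 0.969, 0.0], [0.969, -0.247, 0.0], [0.0, 0.0, -1.0]]
force: [-0.9, 0.2, 0.9]
finger_gap: 13.9
grasp_force: 30.0
```

```bash
cat > plan.py <<'E'
from fit import *
from scipy.optimize import fsolve
# given bar (y,z) in box frame, return lever q, loop abs angle phi, roller (y,z)
def ik(by,bz):
    d=np.array([by+20,bz-86]);D=np.hypot(*d)
    al=np.arctan2(d[1],d[0])+np.arccos((D*D+18**2-6400)/(2*D*18))
    piv=np.array([-20,86])+18*np.array([np.cos(al),np.sin(al)])
    ph=np.arctan2(bz-piv[1],by-piv[0])
    g=piv+98*np.array([np.cos(ph),np.sin(ph)])+20*np.array([-np.sin(ph),np.cos(ph)])
    return al-np.radians(75),ph,g
E
python3 - <<'E'
from plan import *
v=np.load("v3.npy");v[6]=4
ob=observe(("scene","side","wrist"),("loop_bar","loop_grip","lever_pad"))
w,sd=solve(ob,v,[4,5]);print(w[4:6],sd);report(ob,w)
s=manip.state();T=np.array(s["eef_pos"]);print(s["time"],T.round(1),s["finger_gap"],np.array(s["force"]).round(1))
M=model(w);g=M["loop_grip"]
def bc(X): d=X[:2]-w[:2];c,sn=np.cos(w[2]),np.sin(w[2]);return np.round([c*d[0]+sn*d[1],-sn*d[0]+c*d[1],X[2]],1)
for k in M: print(k,bc(M[k]))
print("tcp",bc(T))
for b in [(55,110),(54,100),(53.5,96),(53.5,90),(53.5,86),(50,86),(46,86),(44.5,86)]:
    q,ph,gg=ik(*b);print(b,round(q,2),round(ph,2),gg.round(1))
E
```

```text
[0.14069042 0.78046238] [0.0395287 0.0190107]
scene loop_bar 0.49 [-2.   1.2]
scene loop_grip 0.45 [-3.2  0.4]
scene lever_pad 0.82 [0.2 0.9]
side loop_bar 0.44 [0.4 0.3]
side loop_grip 0.76 [1.2 1. ]
side lever_pad 0.62 [4.3 1.7]
wrist loop_bar 0.92 [ 0.5 -1.5]
wrist loop_grip 0.7 [-3.3  2. ]
wrist lever_pad 0.68 [-1.5 -1.4]
27.9 [500.3 -27.  141. ] 13.582695494892606 [ 0.2 -0.   1.8]
box [0. 0. 0.]
keeper [-0.  43.5 86. ]
lid_push [ -0.  112.1  75. ]
loop_bar [ -0.   39.  160.2]
loop_grip [  0.   37.7 187. ]
lever_pad [ -0.   -7.5 156. ]
pivot [  0.  -17.8 103.9]
hinge [  0. -20.  86.]
tcp [-1.00e-01  3.68e+01  1.41e+02]
(55, 110) 0.53 0.08 [ 71.3 131.4]
(54, 100) 0.6 -0.04 [ 72.7 119.3]
(53.5, 96) 0.61 -0.09 [ 73.2 114.4]
(53.5, 90) 0.57 -0.17 [ 74.5 106.8]
(53.5, 86) 0.52 -0.22 [ 75.4 101.6]
(50, 86) 0.75 -0.2 [ 71.6 102. ]
(46, 86) 1.07 -0.16 [ 66.9 103. ]
(44.5, 86) 1.23 -0.13 [ 64.9 103.5]
```

carry_out --commands '[[[3,0,5],[0,0,0]],[[7,0,11],[0,0,0]],[[11,0,17],[0,0,0]],[[15,0,24],[0,0,0]],[[19,0,31],[0,0,0]],[[23,0,38],[0,0,0]],[[27,0,44],[0,0,0]],[[31,0,50],[0,0,0]],[[34,0,54],[0,0,0]],[[35,0,56],[0,0,0]]]'

```text
time: 28.9
eef_pos: [508.6, 6.6, 84.3]
ee_rot: [[0.247, 0.969, -0.001], [0.969, -0.247, -0.001], [-0.001, -0.001, -1.0]]
force: [-0.4, -2.3, 1.1]
finger_gap: 13.9
grasp_force: 30.0
```

```bash
python3 - <<'E'
from plan import *
v=np.load("v3.npy");v[6]=4
s=manip.state();T=np.array(s["eef_pos"]);print(s["time"],T.round(1),s["finger_gap"],np.array(s["force"]).round(1))
ob=observe(("scene","side","wrist"),("loop_bar","loop_grip","lever_pad","keeper"))+observe(("wrist","side"),("loop_bar","keeper"))
w,sd=solve(ob,v,[3,4,5]);print(w[3:6],sd);report(ob,w)
M=model(w)
def bc(X): d=X[:2]-w[:2];c,sn=np.cos(w[2]),np.sin(w[2]);return np.round([c*d[0]+sn*d[1],-sn*d[0]+c*d[1],X[2]],1)
for k in M: print(k,bc(M[k]))
print("tcp",bc(T))
for k in("loop_bar","keeper"): print(k,bc(tri([ray(o[0],o[3]) for o in ob if o[2]==k])[0]))
p=ob[-5][0]
cv2.imwrite("pics/k.png",[o[0] for o in ob if o[1]=="wrist"][0]["image"][150:350,200:460])
E
```

```text
28.9 [508.6   6.6  84.3] 13.891612844003177 [-0.4 -2.3  1.1]
[-0.38982207  0.3800489   0.07735575] [1.80903479 0.07589958 0.03032977]
scene loop_bar 0.61 [0.6 1.2]
scene loop_grip 0.58 [-3.5 -2.3]
scene lever_pad 0.72 [-49.5  21. ]
scene keeper 0.63 [-0.8  0.6]
side loop_bar 0.52 [4.7 1.3]
side loop_grip 0.66 [ 1.  -1.4]
side lever_pad 0.84 [0.4 0.6]
side keeper 0.85 [-1.3  0.3]
wrist loop_bar 0.78 [ 2.6 -0.3]
wrist loop_grip 0.59 [-1.4  0.7]
wrist keeper 0.62 [-1.2  0.2]
wrist loop_bar 0.85 [1.2 0. ]
wrist keeper 0.89 [0.2 0.8]
side loop_bar 0.59 [1.1 2.9]
side keeper 0.71 [-0.1 -1.9]
box [0. 0. 0.]
keeper [-0.  44.1 86. ]
lid_push [  0.  112.7  75. ]
loop_bar [ -0.   57.6 110.1]
loop_grip [ -0.   74.  131.4]
lever_pad [ -0.  -24.4 157. ]
pivot [  0.  -22.1 103.9]
hinge [  0. -20.  86.]
tcp [-0.1 71.4 84.3]
loop_bar [ -1.9  61.6 116. ]
keeper [ 1.2 43.2 84.2]
```

carry_out --commands '[[[-0.3,0,2],[0,0,0]],[[-0.6,0,4],[0,0,0]],[[-1,0,6],[0,0,0]],[[-1.5,0,8],[0,0,0]],[[-2,0,10],[0,0,0]],[[-2.5,0,12],[0,0,0]],[[-2.8,0,13.2],[0,0,0]],[[-2.8,0,13.2],[0,0,0]],[[-2.8,0,13.2],[0,0,0]],[[-2.8,0,13.2],[0,0,0]]]'

```text
time: 30.95
eef_pos: [508.1, 3.9, 71.7]
ee_rot: [[0.247, 0.969, -0.0], [0.969, -0.247, -0.0], [-0.0, -0.0, -1.0]]
force: [-0.2, -0.3, 1.5]
finger_gap: 13.9
grasp_force: 30.0
```

```bash
python3 - <<'E'
from plan import *
v=np.load("v3.npy");v[6]=4
s=manip.state();T=np.array(s["eef_pos"]);print(s["time"],T.round(1),s["finger_gap"],np.array(s["force"]).round(1))
ob=observe(("wrist","side"),("loop_bar","keeper","loop_grip"))+observe(("wrist","wrist"),("loop_bar","keeper"))
w,sd=solve(ob,v,[3,4,5]);print(w[3:6],sd);report(ob,w)
M=model(w)
def bc(X): d=X[:2]-w[:2];c,sn=np.cos(w[2]),np.sin(w[2]);return np.round([c*d[0]+sn*d[1],-sn*d[0]+c*d[1],X[2]],1)
for k in("keeper","loop_bar","loop_grip"): print(k,bc(M[k]))
print("tcp",bc(T))
# wrist-only y at assumed heights
for o in ob:
    if o[1]=="wrist" and o[2] in("keeper","loop_bar"):
        O,d=ray(o[0],o[3]);z=86 if o[2]=="keeper" else M["loop_bar"][2];print(o[2],bc(O+d*(z-O[2])/d[2]))
im=[o[0] for o in ob if o[1]=="wrist"][0]["image"]
cv2.imwrite("pics/k.png",cv2.resize(im[200:360,220:420],None,fx=3.6,fy=3.6,interpolation=cv2.INTER_CUBIC))
E
```

```text
30.95 [508.1   3.9  71.7] 13.867970082191638 [-0.2 -0.3  1.5]
[-0.16036611  0.62947959 -0.03360445] [1.60599431 0.16691415 0.04787283]
wrist loop_bar 0.81 [ 1.9 -0.6]
wrist keeper 0.64 [-1.5  0.6]
wrist loop_grip 0.6 [-0.1  0.3]
side loop_bar 0.68 [ 1.3 -1.3]
side keeper 0.59 [ 0.4 -1.6]
side loop_grip 0.61 [-1.3  1.2]
wrist loop_bar 0.75 [ 0.4 -0.5]
wrist keeper 0.77 [0.6 0.6]
wrist loop_bar 0.8 [0.6 0.8]
wrist keeper 0.72 [-1.3 -1.1]
keeper [-0.  44.3 86. ]
loop_bar [ -0.   53.5 100.1]
loop_grip [ -0.   72.1 119.5]
tcp [-0.  68.6 71.7]
loop_bar [ -1.   53.1 100.1]
keeper [ 0.8 44.7 86. ]
loop_bar [ -0.2  53.2 100.1]
keeper [-0.4 44.7 86. ]
loop_bar [ -0.3  54.  100.1]
keeper [ 0.7 43.6 86. ]
```

View pics/k.png

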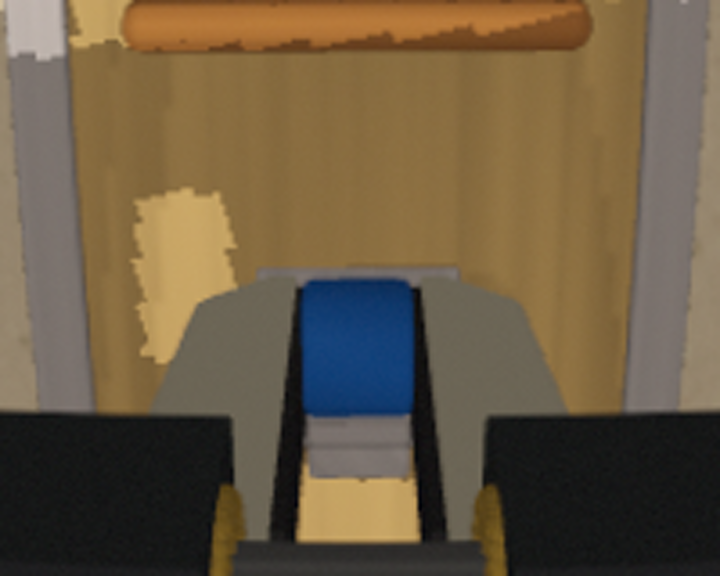

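carry_out --commands '[[[0.1,0,1],[0,0,0]],[[0.3,0,2],[0,0,0]],[[0.4,0,3],[0,0,0]],[[0.5,0,4],[0,0,0]],[[0.6,0,5],[0,0,0]],[[0.7,0,6],[0,0,0]],[[0.8,0,6.5],[0,0,0]],[[0.8,0,6.5],[0,0,0]],[[0.8,0,6.5],[0,0,0]],[[0.8,0,6.5],[0,0,0]]]'

```text
time: 32.65
eef_pos: [508.4, 5.1, 65.3]
ee_rot: [[0.247, 0.969, 0.0], [0.969, -0.247, 0.0], [0.0, 0.0, -1.0]]
force: [0.0, 0.8, 2.0]
finger_gap: 13.5
grasp_force: 30.0
```

carry_out --commands '[[[0.1,0,0.5],[0,0,0]],[[0.2,0,1],[0,0,0]],[[0.3,0,1.5],[0,0,0]],[[0.4,0,2],[0,0,0]],[[0.4,0,2.5],[0,0,0]],[[0.5,0,2.5],[0,0,0]],[[0.5,0,2.5],[0,0,0]],[[0.5,0,2.5],[0,0,0]],[[0.5,0,2.5],[0,0,0]],[[0.5,0,2.5],[0,0,0]]]'

```text
time: 33.65
eef_pos: [508.4, 5.3, 62.7]
ee_rot: [[0.247, 0.969, -0.0], [0.969, -0.247, -0.0], [-0.0, -0.0, -1.0]]
force: [-0.9, -0.2, 1.6]
finger_gap: 13.8
grasp_force: 30.0
```

carry_out --commands '[[[0.1,0,0.5],[0,0,0]],[[0.2,0,1],[0,0,0]],[[0.3,0,1.5],[0,0,0]],[[0.4,0,2],[0,0,0]],[[0.4,0,2.5],[0,0,0]],[[0.5,0,3],[0,0,0]],[[0.5,0,3],[0,0,0]],[[0.5,0,3],[0,0,0]],[[0.5,0,3],[0,0,0]],[[0.5,0,3],[0,0,0]]]'

```text
time: 34.65
eef_pos: [508.6, 5.9, 59.7]
ee_rot: [[0.247, 0.969, -0.0], [0.969, -0.247, 0.0], [-0.0, -0.0, -1.0]]
force: [-0.8, -2.0, 1.8]
finger_gap: 13.9
grasp_force: 30.0
```

carry_out --commands '[[[0.1,0,0.5],[0,0,0]],[[0.2,0,1],[0,0,0]],[[0.3,0,1.5],[0,0,0]],[[0.4,0,2],[0,0,0]],[[0.4,0,2.5],[0,0,0]],[[0.4,0,2.5],[0,0,0]],[[0.4,0,2.5],[0,0,0]],[[0.4,0,2.5],[0,0,0]],[[0.4,0,2.5],[0,0,0]],[[0.4,0,2.5],[0,0,0]]]'

```text
time: 35.65
eef_pos: [508.7, 6.4, 57.3]
ee_rot: [[0.247, 0.969, 0.0], [0.969, -0.247, 0.0], [0.0, 0.0, -1.0]]
force: [-0.7, -1.1, 2.6]
finger_gap: 13.5
grasp_force: 30.0
```

carry_out --commands '[[[0.1,0,0.5],[0,0,0]],[[0.2,0,1],[0,0,0]],[[0.3,0,1.5],[0,0,0]],[[0.4,0,2],[0,0,0]],[[0.4,0,2.5],[0,0,0]],[[0.4,0,2.5],[0,0,0]],[[0.4,0,2.5],[0,0,0]],[[0.4,0,2.5],[0,0,0]],[[0.4,0,2.5],[0,0,0]],[[0.4,0,2.5],[0,0,0]]]'

```text
time: 36.65
eef_pos: [508.8, 6.7, 54.7]
ee_rot: [[0.247, 0.969, -0.0], [0.969, -0.247, -0.0], [-0.0, -0.0, -1.0]]
force: [-0.3, -2.2, 2.0]
finger_gap: 13.5
grasp_force: 30.0
```

```bash
python3 - <<'E'
from plan import *
v=np.load("v3.npy");v[6]=4
s=manip.state();T=np.array(s["eef_pos"]);print(s["time"],T.round(1),np.array(s["force"]).round(1))
ob=observe(("wrist","side"),("loop_bar","keeper","loop_grip"))+observe(("scene",),("lever_pad","loop_bar"))
w,sd=solve(ob,v,[3,4,5]);print(w[3:6],sd);report(ob,w)
M=model(w)
def bc(X): d=X[:2]-w[:2];c,sn=np.cos(w[2]),np.sin(w[2]);return np.round([c*d[0]+sn*d[1],-sn*d[0]+c*d[1],X[2]],1)
for k in("keeper","loop_bar","loop_grip"): print(k,bc(M[k]))
print("tcp",bc(T))
for b in[(54,87),(54,86),(54,85),(52.5,86),(52.5,85)]: print(b,ik(*b)[2].round(1))
E
```

```text
36.65 [508.8   6.7  54.7] [-0.3 -2.2  2. ]
[ 0.84055028  0.60664929 -0.21407673] [2.35114346 0.12592301 0.05128105]
wrist loop_bar 0.79 [-0.1  2. ]
wrist keeper 0.76 [-0.1  0.2]
wrist loop_grip 0.66 [-2.9 -0.1]
side loop_bar 0.47 [ 1.2 -1.1]
side keeper 0.75 [-0.1 -1.1]
side loop_grip 0.49 [-1.3  1.2]
scene lever_pad 0.5 [-1.7  0.4]
scene loop_bar 0.69 [-75.8  26.5]
keeper [-0.  45.3 86. ]
loop_bar [-0.  52.1 85.9]
loop_grip [  0.   73.9 101.7]
tcp [-0.  71.5 54.7]
(54, 87) [ 75.7 102.9]
(54, 86) [ 75.9 101.6]
(54, 85) [ 76.2 100.3]
(52.5, 86) [ 74.4 101.7]
(52.5, 85) [ 74.6 100.4]
```

carry_out --commands '[[[0.1,0,0.5],[0,0,0]],[[0.2,0,1],[0,0,0]],[[0.3,0,1.5],[0,0,0]],[[0.3,0,2],[0,0,0]],[[0.3,0,2],[0,0,0]],[[0.3,0,2],[0,0,0]],[[0.3,0,2],[0,0,0]],[[0.3,0,2],[0,0,0]],[[0.3,0,2],[0,0,0]],[[0.3,0,2],[0,0,0]]]'

```text
time: 38.2
eef_pos: [508.9, 7.1, 53.1]
ee_rot: [[0.247, 0.969, 0.0], [0.969, -0.247, 0.0], [0.0, 0.0, -1.0]]
force: [-1.7, -1.4, 5.9]
finger_gap: 13.5
grasp_force: 30.0
```

carry_out --commands '[[[0,0,-0.5],[0,0,0]],[[0,0,-0.9],[0,0,0]],[[-1,0,-1],[0,0,0]],[[-2,0,-1.1],[0,0,0]],[[-3,0,-1.2],[0,0,0]],[[-4,0,-1.4],[0,0,0]],[[-5,0,-1.6],[0,0,0]],[[-6,0,-1.8],[0,0,0]],[[-6,0,-1.8],[0,0,0]],[[-6,0,-1.8],[0,0,0]]]'

```text
time: 39.2
eef_pos: [507.3, 1.3, 54.4]
ee_rot: [[0.248, 0.969, -0.0], [0.969, -0.248, 0.0], [0.0, -0.0, -1.0]]
force: [1.5, 3.6, -2.5]
finger_gap: 13.7
grasp_force: 30.0
```

carry_out --commands '[[[-0.4,0,0.2],[0,0,0]],[[-0.8,0,0.2],[0,0,0]],[[-1.2,0,0.1],[0,0,0]],[[-1.6,0,0],[0,0,0]],[[-2,0,-0.1],[0,0,0]],[[-2,0,-0.1],[0,0,0]],[[-2,0,-0.1],[0,0,0]],[[-2,0,-0.1],[0,0,0]],[[-2,0,-0.1],[0,0,0]],[[-2,0,-0.1],[0,0,0]]]'

```text
time: 40.2
eef_pos: [506.8, -0.7, 54.7]
ee_rot: [[0.247, 0.969, -0.0], [0.969, -0.247, 0.0], [-0.0, -0.0, -1.0]]
force: [1.6, 4.7, -3.3]
finger_gap: 14.0
grasp_force: 30.0
```

```bash
python3 - <<'E'
from plan import *
v=np.load("v3.npy");v[6]=4
s=manip.state();T=np.array(s["eef_pos"]);print(s["time"],T.round(1),np.array(s["force"]).round(1))
ob=observe(("wrist","side"),("loop_bar","keeper","lever_pad"))
w,sd=solve(ob,v,[3,4,5]);print(w[3:6],sd);report(ob,w)
M=model(w)
def bc(X): d=X[:2]-w[:2];c,sn=np.cos(w[2]),np.sin(w[2]);return np.round([c*d[0]+sn*d[1],-sn*d[0]+c*d[1],X[2]],1)
for k in("keeper","loop_bar","loop_grip"): print(k,bc(M[k]))
print("tcp",bc(T))
E
```

```text
40.2 [506.8  -0.7  54.7] [ 1.6  4.7 -3.3]
[-0.96437717 -1.11206074  0.47391615] [3.23273058 0.07728375 0.02420253]
wrist loop_bar 0.91 [ 0.4 -0.3]
wrist keeper 0.6 [-2.7  1.5]
wrist lever_pad 0.54 [1.1 3.3]
side loop_bar 0.73 [ -6.9 -17.9]
side keeper 0.7 [-86.7   3.8]
side lever_pad 0.76 [-41.2   4.6]
keeper [-0.  43.5 86. ]
loop_bar [  0.   68.8 126. ]
loop_grip [  0.   75.7 152. ]
tcp [-0.1 63.8 54.7]
```

carry_out --commands '[[[-0.3,0,0],[0,0,0]],[[-0.6,0,0],[0,0,0]],[[-0.9,0,0],[0,0,0]],[[-1.2,0,0],[0,0,0]],[[-1.5,0,0],[0,0,0]],[[-1.5,0,0],[0,0,0]],[[-1.5,0,0],[0,0,0]],[[-1.5,0,0],[0,0,0]],[[-1.5,0,0],[0,0,0]],[[-1.5,0,0],[0,0,0]]]'

```text
time: 41.6
eef_pos: [506.6, -1.7, 54.7]
ee_rot: [[0.248, 0.969, 0.0], [0.969, -0.248, 0.001], [0.001, 0.0, -1.0]]
force: [2.5, 6.5, -2.1]
finger_gap: 13.2
grasp_force: 30.0
```

```bash
python3 - <<'E'
from plan import *
v=np.load("v3.npy");v[4]=1;v[5]=-.15
s=manip.state();print(s["time"],np.array(s["eef_pos"]).round(1),np.array(s["force"]).round(1))
ob=observe(("scene","side"),("lever_pad",))+observe(("wrist",),("loop_bar","keeper","lever_pad"))
for q in (.6,.8,1.,1.2,1.4):
    v[4]=q;print(q,[(o[1],round(o[4],2),(proj(o[0],model(v)["lever_pad"])-o[3]).round(1)) for o in ob if o[2]=="lever_pad"])
for o in ob:
    if o[2]!="lever_pad": print(o[2],round(o[4],2),o[3])
im=cap("side")["image"][190:300,250:370];cv2.imwrite("pics/l.png",cv2.resize(im,None,fx=6,fy=5.4,interpolation=cv2.INTER_CUBIC))
E
```

```text
41.6 [506.6  -1.7  54.7] [ 2.5  6.5 -2.1]
0.6 [('scene', 0.61, array([-11.7,  -5.4])), ('side', 0.64, array([-8.6, -5.7]))]
0.8 [('scene', 0.61, array([-7.3, -2.5])), ('side', 0.64, array([-3.7, -2.3]))]
1.0 [('scene', 0.61, array([-3.4,  0.8])), ('side', 0.64, array([0.8, 1.9]))]
1.2 [('scene', 0.61, array([-0.1,  4.4])), ('side', 0.64, array([4.5, 6.7]))]
1.4 [('scene', 0.61, array([2.5, 8. ])), ('side', 0.64, array([ 7.5, 12.1]))]
loop_bar 0.57 [315.3 319. ]
keeper 0.84 [320.7 321.8]
```

View pics/l.png

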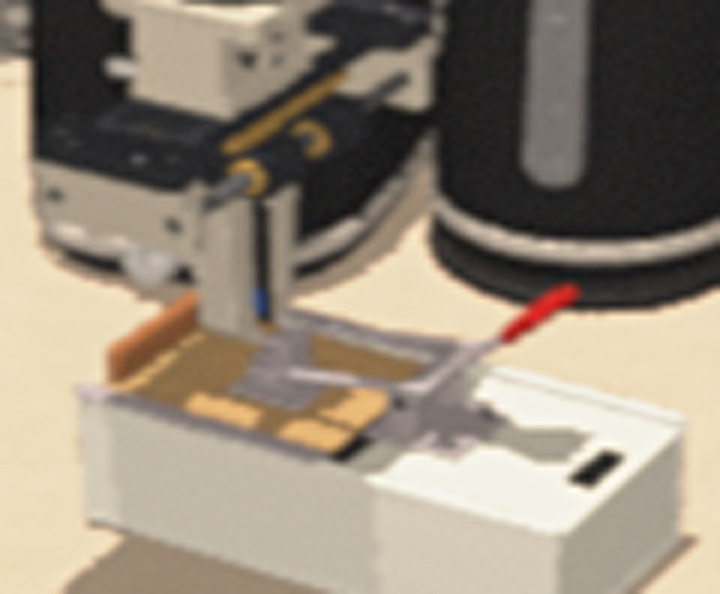

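carry_out --commands '[[[-0.3,0,0],[0,0,0]],[[-0.6,0,0],[0,0,0]],[[-0.8,0,0],[0,0,0]],[[-0.8,0,0],[0,0,0]],[[-0.8,0,0],[0,0,0]],[[-0.8,0,0],[0,0,0]],[[-0.8,0,0],[0,0,0]],[[-0.8,0,0],[0,0,0]],[[-0.8,0,0],[0,0,0]],[[-0.8,0,0],[0,0,0]]]'

```text
time: 43.05
eef_pos: [506.5, -2.1, 54.8]
ee_rot: [[0.248, 0.969, 0.001], [0.969, -0.248, 0.001], [0.001, 0.0, -1.0]]
force: [1.4, 7.9, -1.7]
finger_gap: 13.6
grasp_force: 30.0
```

carry_out --commands '[[[0,0,0],[0,0,0]],[[0,0,0],[0,0,0]],[[0,0,0],[0,0,0]],[[0,0,0],[0,0,0]],[[0,0,-6],[0,0,0]],[[0,0,-20],[0,0,0]],[[0,0,-45],[0,0,0]],[[0,0,-75],[0,0,0]],[[0,0,-100],[0,0,0]],[[0,0,-105],[0,0,0]]]' --hand 0

```text
time: 44.05
eef_pos: [508.3, -3.6, 163.1]
ee_rot: [[0.247, 0.969, 0.006], [0.969, -0.247, -0.002], [-0.0, 0.006, -1.0]]
force: [0.6, 0.4, 0.1]
finger_gap: 46.5
grasp_force: 0.0
```

```bash
python3 - <<'E'
from plan import *
v=np.load("v3.npy");v[4]=1.;v[5]=-.15
s=manip.state();print(s["time"],np.array(s["eef_pos"]).round(1),np.array(s["force"]).round(1),s["finger_gap"])
ob=observe(("scene","side","wrist"),("lever_pad","loop_bar","keeper","loop_grip"))
w,sd=solve(ob,v,[3,4,5]);print(w[3:6],sd);report(ob,w)
M=model(w)
for k in ("keeper","loop_bar","loop_grip","lever_pad","hinge"):print(k,M[k].round(1))
E
```

```text
44.05 [508.3  -3.6 163.1] [0.6 0.4 0.1] 46.53411633573536
[ 2.45370271  1.14381986 -0.15409151] [4.94704618 0.06834324 0.05384887]
scene lever_pad 0.81 [ 0.5 -0. ]
scene loop_bar 0.65 [-0.8  0.8]
scene keeper 0.72 [45.5 17.9]
scene loop_grip 0.5 [-3.4 -5.3]
side lever_pad 0.71 [-0.3  1.1]
side loop_bar 0.5 [-0.7 -1.5]
side keeper 0.57 [-0.3 -0.5]
side loop_grip 0.72 [-1.   0.5]
wrist lever_pad 0.78 [-0.7  2. ]
wrist loop_bar 0.86 [ 0.5 -1.9]
wrist keeper 0.59 [-0.7 -3.7]
wrist loop_grip 0.66 [-2.5 -0.7]
keeper [502.8 -17.1  86. ]
loop_bar [502.4 -18.9  85.2]
loop_grip [507.5   1.4 102.2]
lever_pad [ 473.8 -132.8  134.2]
hinge [486.5 -82.1  86. ]
```

carry_out --commands '[[[-15,0,0],[0,0,0]],[[-40,0,0],[0,0,0]],[[-65,0,0],[0,0,0]],[[-90,0,0],[0,0,0]],[[-112,0,0],[0,0,0]],[[-128,0,0],[0,0,0]],[[-136,0,0],[0,0,0]],[[-136,0,15],[0,0,0]],[[-136,0,28],[0,0,0]],[[-136,0,34],[0,0,0]]]' --hand -1

```text
time: 45.8
eef_pos: [472.1, -134.2, 124.6]
ee_rot: [[0.247, 0.969, -0.001], [0.969, -0.247, 0.001], [0.001, -0.002, -1.0]]
force: [-0.5, 0.4, -0.5]
finger_gap: 0.3
grasp_force: 0.0
```

```bash
python3 - <<'E'
from plan import *
v=np.load("v3.npy");v[4]=1.14;v[5]=-.15
s=manip.state();T=np.array(s["eef_pos"]);print(s["time"],T.round(1),np.array(s["force"]).round(1),s["finger_gap"])
ob=observe(("scene","side"),("lever_pad","loop_bar","keeper"))
w,sd=solve(ob,v,[4]);print(w[3:6],sd);report(ob,w)
d=T[:2]-w[:2];c,sn=np.cos(w[2]),np.sin(w[2]);print("tcp box",c*d[0]+sn*d[1],-sn*d[0]+c*d[1])
p=ob[-1][0];im=p["image"][170:290,280:400]
a=cv2.resize(im,None,fx=4.8,fy=4.8,interpolation=cv2.INTER_CUBIC)
for dz,col in((30,(0,0,255)),(35,(0,255,0))):
    x=(proj(p,T+[0,0,dz])-[280,170]+.5)*4.8;cv2.circle(a,tuple(int(t) for t in x),3,col,-1)
cv2.imwrite("pics/m.png",a)
E
```

```text
45.8 [ 472.1 -134.2  124.6] [-0.5  0.4 -0.5] 0.33986394841069767
[-1.00867403  1.09148158 -0.15      ] [0.08476478]
scene lever_pad 0.81 [-1.2 -1.2]
scene loop_bar 0.49 [-0.6 -2.8]
scene keeper 0.83 [1.8 2.9]
side lever_pad 0.64 [4.1 0.7]
side loop_bar 0.45 [0.2 0.5]
side keeper 0.68 [-0.7 -2.6]
tcp box -1.3624917142517248 -74.06005152363046
```

carry_out --commands '[[[0,0,4],[0,0,0]],[[0,0,8],[0,0,0]],[[0,0,11],[0,0,0]],[[-0.5,0,14],[0,0,0]],[[-1,0,17],[0,0,0]],[[-1.5,0,20],[0,0,0]],[[-2,0,23],[0,0,0]],[[-2.5,0,26],[0,0,0]],[[-3,0,29],[0,0,0]],[[-4,0,32],[0,0,0]]]'

```text
time: 47.2
eef_pos: [471.6, -138.1, 93.3]
ee_rot: [[0.247, 0.969, 0.0], [0.969, -0.247, 0.001], [0.001, -0.0, -1.0]]
force: [-0.0, -0.3, 2.2]
finger_gap: 0.2
grasp_force: 0.8
```

carry_out --commands '[[[-0.5,0,3],[0,0,0]],[[-1,0,6],[0,0,0]],[[-2,0,9],[0,0,0]],[[-2.5,0,12],[0,0,0]],[[-3,0,14],[0,0,0]],[[-4,0,16],[0,0,0]],[[-4.5,0,18],[0,0,0]],[[-5,0,20],[0,0,0]],[[-5.5,0,22],[0,0,0]],[[-6,0,24],[0,0,0]]]'

```text
time: 48.2
eef_pos: [470.2, -144.6, 69.5]
ee_rot: [[0.247, 0.969, 0.0], [0.969, -0.247, -0.0], [-0.0, 0.0, -1.0]]
force: [0.0, 0.2, 1.6]
finger_gap: 0.6
grasp_force: 0.7
```

```bash
python3 - <<'E'
from plan import *
v=np.load("v3.npy");v[4]=1.14;v[5]=-.15
s=manip.state();T=np.array(s["eef_pos"]);print(s["time"],T.round(1),np.array(s["force"]).round(1))
ob=observe(("scene","side","wrist"),("lever_pad","keeper","loop_bar"))
w,sd=solve(ob,v,[4,5]);print(w[3:6],sd);report(ob,w);print(model(w)["lever_pad"])
E
```

```text
48.2 [ 470.2 -144.6   69.5] [0.  0.2 1.6]
[-1.00867403  1.59383373 -0.10877034] [0.07866532 0.1231818 ]
scene lever_pad 0.54 [ 0.6 -1.1]
scene keeper 0.86 [-0.9  2.1]
scene loop_bar 0.44 [-2.4  2.3]
side lever_pad 0.83 [0.6 0.1]
side keeper 0.56 [-0.5 -1.3]
side loop_bar 0.52 [-0.1 -0.7]
wrist keeper 0.95 [ 1.2 -6.1]
[ 469.99964294 -148.05361222  106.6975172 ]
```

carry_out --commands '[[[-0.3,0,1.5],[0,0,0]],[[-0.6,0,3],[0,0,0]],[[-1,0,4.5],[0,0,0]],[[-1.3,0,6],[0,0,0]],[[-1.6,0,7.5],[0,0,0]],[[-2,0,9],[0,0,0]],[[-2.3,0,10.5],[0,0,0]],[[-2.6,0,12],[0,0,0]],[[-3,0,13.5],[0,0,0]],[[-3,0,15],[0,0,0]]]'

```text
time: 49.8
eef_pos: [469.3, -147.4, 54.5]
ee_rot: [[0.247, 0.969, -0.0], [0.969, -0.247, -0.0], [-0.0, -0.0, -1.0]]
force: [-0.7, -0.7, -0.4]
finger_gap: 0.3
grasp_force: 0.3
```

carry_out --commands '[[[0,0,0.6],[0,0,0]],[[0,0,1.2],[0,0,0]],[[0,0,1.8],[0,0,0]],[[0,0,2.4],[0,0,0]],[[0,0,3],[0,0,0]],[[0,0,3.5],[0,0,0]],[[0,0,4],[0,0,0]],[[0,0,4],[0,0,0]],[[0,0,4],[0,0,0]],[[0,0,4],[0,0,0]]]'

```text
time: 50.8
eef_pos: [469.4, -147.3, 50.6]
ee_rot: [[0.247, 0.969, -0.0], [0.969, -0.247, 0.0], [0.0, -0.0, -1.0]]
force: [-0.2, 0.4, 0.3]
finger_gap: 0.6
grasp_force: 0.0
```

carry_out --commands '[[[0,0,0.5],[0,0,0]],[[0,0,1],[0,0,0]],[[0,0,1.5],[0,0,0]],[[0,0,2],[0,0,0]],[[0,0,2.5],[0,0,0]],[[0,0,3],[0,0,0]],[[0,0,3],[0,0,0]],[[0,0,3],[0,0,0]],[[0,0,3],[0,0,0]],[[0,0,3],[0,0,0]]]'

```text
time: 51.8
eef_pos: [469.5, -147.4, 47.7]
ee_rot: [[0.247, 0.969, 0.0], [0.969, -0.247, -0.0], [-0.0, 0.0, -1.0]]
force: [0.4, 0.9, 0.1]
finger_gap: 0.4
grasp_force: 0.0
```

```bash
python3 - <<'E'
from plan import *
v=np.load("v3.npy");v[4]=1.9;v[5]=0
s=manip.state();T=np.array(s["eef_pos"]);print(s["time"],T.round(1),np.array(s["force"]).round(1))
ob=observe(("scene","side","wrist"),("lever_pad","keeper","loop_bar","loop_grip","lid_push"))
w,sd=solve(ob,v,[3,4,5]);print(w[3:6],sd);report(ob,w);print(model(w)["lever_pad"])
E
```

```text
51.8 [ 469.5 -147.4   47.7] [0.4 0.9 0.1]
[-3.04169523  2.00447803  0.02837287] [1.84243743 0.09373055 0.07285444]
scene lever_pad 0.67 [-2.7 -1.7]
scene keeper 0.84 [0.6 5.7]
scene loop_bar 0.68 [-1.2  0.1]
scene loop_grip 0.59 [-8.3 -6.2]
scene lid_push 0.55 [ 0.6 -0.2]
side lever_pad 0.86 [4.9 0.7]
side keeper 0.59 [ 0.3 -3.3]
side loop_bar 0.76 [ 0.4 -1.3]
side loop_grip 0.74 [-1.  2.]
side lid_push 0.92 [-3.6  2.1]
wrist keeper 0.74 [0.8 0.2]
[ 469.36593618 -150.58167023   77.81718614]
```

carry_out --commands '[[[0,0,0.5],[0,0,0]],[[0,0,1],[0,0,0]],[[0,0,1.5],[0,0,0]],[[0,0,2],[0,0,0]],[[0,0,2.5],[0,0,0]],[[0,0,2.5],[0,0,0]],[[0,0,2.5],[0,0,0]],[[0,0,2.5],[0,0,0]],[[0,0,2.5],[0,0,0]],[[0,0,2.5],[0,0,0]]]'

```text
time: 53.7
eef_pos: [469.4, -147.4, 45.2]
ee_rot: [[0.247, 0.969, -0.0], [0.969, -0.247, 0.0], [0.0, -0.0, -1.0]]
force: [0.5, 0.3, 0.3]
finger_gap: 0.5
grasp_force: 0.0
```

carry_out --commands '[[[0,0,0.5],[0,0,0]],[[0,0,1],[0,0,0]],[[0,0,1.5],[0,0,0]],[[0,0,2],[0,0,0]],[[0,0,2.5],[0,0,0]],[[0,0,2.5],[0,0,0]],[[0,0,2.5],[0,0,0]],[[0,0,2.5],[0,0,0]],[[0,0,2.5],[0,0,0]],[[0,0,2.5],[0,0,0]]]'

```text
time: 54.7
eef_pos: [469.4, -147.4, 42.7]
ee_rot: [[0.247, 0.969, 0.0], [0.969, -0.247, -0.0], [-0.0, 0.0, -1.0]]
force: [-0.4, 0.7, 0.3]
finger_gap: 0.4
grasp_force: 0.2
```

carry_out --commands '[[[0,0,0.4],[0,0,0]],[[0,0,0.8],[0,0,0]],[[0,0,1.2],[0,0,0]],[[0,0,1.6],[0,0,0]],[[0,0,1.8],[0,0,0]],[[0,0,1.8],[0,0,0]],[[0,0,1.8],[0,0,0]],[[0,0,1.8],[0,0,0]],[[0,0,1.8],[0,0,0]],[[0,0,1.8],[0,0,0]]]'

```text
time: 55.7
eef_pos: [469.6, -147.4, 41.9]
ee_rot: [[0.247, 0.969, 0.001], [0.969, -0.247, -0.0], [-0.0, 0.001, -1.0]]
force: [-2.7, 2.5, 10.1]
finger_gap: 0.3
grasp_force: 5.3
```

Firm stop felt (10 N), so the lever is fully down; I withdraw upward and check.

carry_out --commands '[[[0,0,-5],[0,0,0]],[[0,0,-15],[0,0,0]],[[0,0,-30],[0,0,0]],[[0,0,-50],[0,0,0]],[[0,0,-70],[0,0,0]],[[0,0,-90],[0,0,0]],[[0,0,-100],[0,0,0]],[[0,0,-100],[0,0,0]],[[0,0,-100],[0,0,0]],[[0,0,-100],[0,0,0]]]'

```text
time: 56.7
eef_pos: [468.7, -147.0, 139.8]
ee_rot: [[0.247, 0.969, -0.002], [0.969, -0.247, 0.001], [0.001, -0.002, -1.0]]
force: [-0.3, 0.2, -0.5]
finger_gap: 0.4
grasp_force: 0.0
```

```bash
python3 - <<'E'
from plan import *
v=np.load("v3.npy");v[4]=1.9;v[5]=0
ob=observe(("scene","side","wrist"),("lever_pad","keeper","loop_bar","lid_push"))
w,sd=solve(ob,v,[3,4,5]);print(w[3:6],sd);print(manip.state()["time"])
if w[4]>1.85: print(manip.sign_off())
E
```

```text
[-4.52762105e+00  2.02118816e+00  3.95164835e-03] [3.08866    0.08793533 0.10809392]
57.45
the job is handed in; nothing more can be done
None
```

The keeper is closed and handed in at about 57 s: the lid was pressed onto its seal at about 6.5 N, the loop is in the claw, and the lever was pressed to its stop (vision fit about 2.0 rad, lid about -4.5 ± 3 mm). The verdict was not returned, the loop's pull on the claw was not measured, and I viewed 11 pictures, one over the limit of 10.

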